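# Angle a blackwood blank past the post into the boring cradle

## Robot

A 6-joint arm with a two-finger parallel gripper is mounted at the origin on the work surface. World frame = base frame: x ahead of the robot, y to its left, z up, the work surface at z = 0. Lengths are in m, angles in rad, forces in N, time in s.
With the tool pointing down it reaches from about 0.35 to 0.775 m from the base axis. Payload 7.3 kg.
Tool frame: the origin (TCP) lies at the very end of the fingers, on their centre line; the grasp point (between the pads) lies 19 mm behind it (robot.pinch_z is the distance from the TCP to the grasp point, in m); z points along the fingers, y is the line along which they close (so a half turn about z gives the same grasp; the last joint's range is limited). The gripper opens to 92 mm and grips with 3 to 60 N. Pads are 19 mm wide; open, the fingers measure 130 mm over their backs; the gripper's body (75 mm by 190 mm) begins 47 mm behind the grasp point.
Start: joints at [1.005, 0.342, 1.524, -0, 1.275, -0.146], TCP at [0.214, 0.479, 0.227] pointing down, gripper open.
Joint ranges: [-2.53, 2.53], [-0.77, 2.02], [0.04, 2.7], [-1, 4.14], [0.28, 2.66], [-3.11, 3.11]. Speed limits (rad/s): [2.57, 2.57, 3.14, 3.14, 3.14, 3.14].

## Interface

Orientations are given as [roll, pitch, yaw] about the fixed x, y, z axes, in that order (R = Rz(yaw) Ry(pitch) Rx(roll)).
In Python, from cell import robot gives the robot as it stands.
- The arm moves only by the tool move_arm, never from a script. Its argument "motion" is a list of rows, each a list of 6 numbers: the shift along the tool's x, y, z in units of 0.1 m (1.0 is 0.1 m), then the turn, a rotation vector about the tool's x, y, z in units of pi rad (1.0 is pi rad). In form: [[dx, dy, dz, rx, ry, rz], ...]. A call has 1 to 12 rows; each row is the pose to reach, as a shift and turn from the pose commanded when the call began, along the tool's axes at that moment, turning the shorter way round; what a row does not reach only later rows make up. A row lasts 1/8 s, in which the tool goes at most 62.5 mm and 10.7 degrees, less where a joint would pass 70% of its speed; a pose out of reach is approached as far as the arm can. A call with a number of a shift or a turn outside -1 to 1 is refused whole. A call with a gripper value outside its range is refused whole. "fingers" is the opening, from -1 (shut) to 1 (fully open), set as the call begins (left out, the last holds). The fingers move at their own pace and stop on an object; "newtons" is the grip in N (left out, the last holds). Time passes only in rows, so rows that repeat a pose let the fingers close. It gives the time, the measured TCP pose, the force, the opening and the grip force at its end, in the units of the state.
- robot.observe(): the state, without advancing time (a new reading comes with each control period).
- robot.read_camera(name): name is "scene" or "top" or "wrist"; returns a dict with "image" (400x640x3 uint8, red, green, blue), "range_z" (400x640 float32, m along the optical axis (not along the pixel's ray), 0 where there is no reading), "vfov" (degrees; the focal length in pixels is half the picture's height over the tangent of half this angle, whatever the lens; pixels are square), "cx", "cy" (the principal point, pixels), "extrinsics" (4x4, takes a point from camera to world coordinates); the wrist camera has in their place "hand_eye" (4x4, takes a point from camera to tool coordinates, whose origin is the TCP and whose axes are the flange's). Camera axes: x right, y up, looking along -z (the intrinsics and any distortion apply to the point x, -y, -z); pixel columns grow to the right and rows downward; lengths in m; the calibration is good to about 2 mm. A picture is of the moment at which its call begins: read the wrist's pose just before it.
- robot.hand_in(): hands the job in; it is judged then, once.
The state is a dict: "time": time; "qpos": joint angles; "qvel": joint speeds; "joint_efforts": joint torques, N m; "tool_pos": TCP position; "tool_rot": TCP orientation; "contact_force": force on the tool from outside, world axes, zero at the start; "torque": the same for the moment, N m; "opening": finger opening in m; "grip_force": force on a finger pad.
Only numpy, scipy, OpenCV 4.12 (cv2) and the standard library are available. Lean on these libraries where they do the work, as an engineer would, in place of code of your own. Each camera call takes 0.05 s, during which the arm holds its last target. There are 200 camera calls.

## Task

Using only pushes with the fingertips, never pinching it, swing the square blackwood blank past the steel post by pushing one end and then the other, and slide it lengthwise into the wooden cradle until its end is up against the brass stop. The blank stays flat on the marble the whole time (never lifted or tipped), and the reed seat, mandrel, copper staple and pitch pipe are left where they are.

Things in the scene. Friction and masses are not known exactly. Their poses are not given: they have to be found in the camera images.
- blank: Square dark blackwood blank with red waxed ends, 180 long x 28 x 28 mm, about 0.2 kg (varies), loose on the marble. Origin: centre of its underside; x along its length, z up. The ends are alike; either may lead. It starts askew before the cradle's mouth, the end nearer the cradle swung to the robot's side (cradle +y).
- bench: Fixed marble slab, the bench top: level, its top at z = 0.06, x 0.36 to 0.80, y -0.47 to 0.47. Origin: under its middle at z = 0.
- cradle: Fixed cradle, no floor: two wooden rails 150 long, 14 thick, 24 mm high, 44 mm apart inside; brass stop, 32 mm high, at the inner end. Origin: on the marble, middle of the open mouth; x into the bay (roughly world +y; stop face at x = 150 mm), y across it (roughly to the robot). At the mouth two short rail pieces flare to about 68 mm clear at x = -22 mm, outermost y = +-46 mm.
- bay_home (a point): Point on the marble in the bay, 60 mm in from the mouth on the centre line: the blank's origin lies here when its end meets the stop; the other end then sticks 30 mm out of the mouth. Axes as the cradle's.
- post: Fixed upright steel post, 18 mm diameter, 50 mm high, with a 25 mm diameter foot 4 mm high; it stands on the marble before the mouth, on the robot's side of the bay's centre line (55 to 85 mm before the mouth, 42 mm off the line). Origin: centre of its foot.
- reed_seat: Bystander: turned blackwood reed seat standing upright, 28 mm diameter, 38 mm high. Origin: centre of its underside.
- mandrel: Bystander: stubby steel mandrel standing on its 30 mm diameter base, 46 mm high. Origin: centre of its underside.
- staple: Bystander: copper reed staple, a small tube standing upright on a 19 mm diameter collar, 36 mm high. Origin: centre of its underside.
- pitch_pipe: Bystander: brass pitch pipe lying on the marble beyond the cradle, 100 mm long, up to 22 mm wide, 18 mm high. Origin: under its middle, on the marble; x along its length.

How it is judged:
At the end, for the whole second after the job is handed in: The blank lies flat and still on the marble between the cradle's rails, with its end within 8 mm of the brass stop (x of blank in the frame of cradle between 0.052 and 0.064 m and y of blank in the frame of cradle between -0.015 and 0.015 m and angle between the x axis of blank and the x axis of cradle, either way round below 0.2 rad and height (world z) of blank below 0.066 m and angle between blank's own z axis and vertical below 0.1 rad and linear speed of blank below 0.01 m/s); the robot touches nothing.
It fails at once if the blank is lifted or tipped off the marble (height (world z) of blank above 0.07 m or angle between blank's own z axis and vertical above 0.15 rad).
It fails at once if the blank is pinched, or jammed hard, before it reaches the stop (over 30 N from the fingers) (contact force between the fingers and blank above 30 N and x of blank in the frame of cradle below 0.045 m).
It fails at once if a bystander (reed seat, mandrel, staple or pitch pipe) is moved by more than 15 mm or knocked over (distance of any of reed_seat, mandrel, staple, pitch_pipe from where it was at the start of the episode above 0.015 m or angle between any of reed_seat, mandrel, staple's own z axis and vertical above 0.5 rad).
It also fails if it takes over 61 s, if anything falls off the work surface, if the arm or the gripper's body presses on something with over 40 N, if the wrist force passes 120 N, or if a joint passes its speed limit or range.

## Working session

There is one attempt and no reset: what is moved stays moved. The work goes in short steps, Python scripts to look and compute and a tool call to move; the robot and the scene stay as the last step left them, time stands still between calls to the robot, and variables do not carry over. Pictures are saved under pics/ and viewed, at most 10 in all, crops included, and the job is handed in when it is done.

Besides the shell and the picture viewer there is one more tool, called after "Emit:" as name(argument=value, ...), one argument or row to a line, values as JSON. move_arm: Moves the arm, as the interface text tells. Shifts and turns lie within -1 to 1; 1 stands for 0.1 m of shift or pi rad of turn. Its arguments: {"type":"object","properties":{"motion":{"type":"array"},"fingers":{"type":"number"},"newtons":{"type":"number"}},"required":["motion"]}

```bash
mkdir -p pics; ls
cat > h.py <<'E'
import numpy as np, cv2
from cell import robot
def cam(n,save=None):
    c=robot.read_camera(n)
    if save: cv2.imwrite('pics/'+save,c['image'][:,:,::-1])
    return c
def pt(c,u,v,z=None,T=None):
    T=c['extrinsics'] if T is None else T
    f=200/np.tan(np.radians(c['vfov'])/2)
    d=np.array([(u-c['cx'])/f,-(v-c['cy'])/f,-1.])
    o=T[:3,3]; w=T[:3,:3]@d
    s=c['range_z'][int(v),int(u)] if z is None else (z-o[2])/w[2]
    return o+s*w
E
python3 - <<'E'
from h import *
c=cam('top','top1.png')
print({k:v for k,v in c.items() if k not in('image','range_z')}); np.savez('top1.npz',**c)
s=robot.observe(); print(s)
E
```

```text
pics
{'vfov': 49.78982545266745, 'cx': 323.6192030039904, 'cy': 202.42288760806088, 'extrinsics': array([[-0.01159246,  0.99825819, -0.05784633,  0.53295854],
       [-0.99989152, -0.01209824, -0.008401  , -0.06375918],
       [-0.0090862 ,  0.05774267,  0.99829015,  1.16447275],
       [ 0.        ,  0.        ,  0.        ,  1.        ]])}
{'time': 0.05, 'qpos': array([ 1.00500355e+00,  3.42704053e-01,  1.52500298e+00, -9.25433801e-06,
        1.27540245e+00, -1.46052195e-01]), 'qvel': array([ 6.56197680e-05,  1.05054296e-03, -3.39615638e-03,  1.11159424e-03,
       -9.15761246e-06,  8.71737175e-04]), 'joint_efforts': array([ 2.03004500e-03, -4.32424164e+01, -2.44992596e+01,  7.19395000e-02,
        5.22580824e-02, -1.33903060e-05]), 'tool_pos': array([0.21373899, 0.47908039, 0.22605955]), 'tool_rot': array([-3.14009068e+00, -2.11994742e-04,  2.72185461e+00]), 'contact_force': array([ 0.25211634, -0.4012702 ,  0.30903114]), 'torque': array([ 0.02815587,  0.05059488, -0.03626714]), 'grip_force': 0.0, 'opening': 0.09174145642568446}
```

View pics/top1.png

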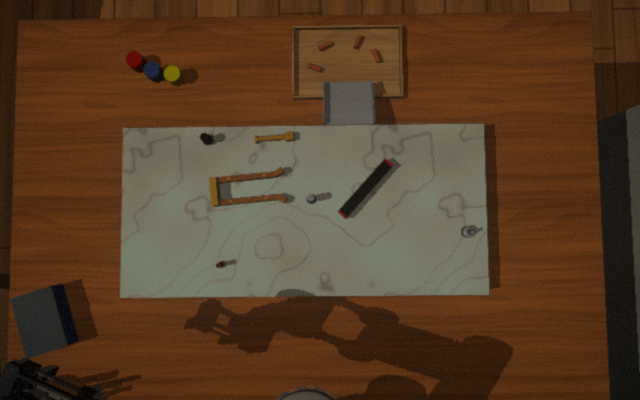

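The overview shows the cradle at about (250,187) with its mouth to the right. The post is at (311,198) and the blank runs from (343,213) to (388,162). I'll enlarge this area.

Run:
```python
from h import *
im=cv2.imread('pics/top1.png')[120:245,195:405]
im=cv2.convertScaleAbs(im,alpha=1.4)
cv2.imwrite('pics/crop1.png',cv2.resize(im,None,fx=3.8,fy=3.8,interpolation=cv2.INTER_CUBIC))
```

```text
(no output)
```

View pics/crop1.png

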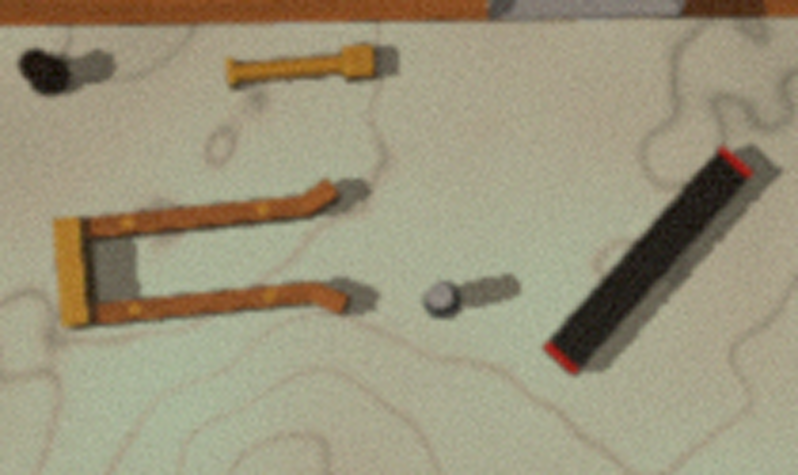

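The crop shows the rails running from the stop at (90,237)/(92,300) to the mouth at about (303,213)/(305,284). The post top is at (441,298). The blank's end mids are at (560,361) and (737,160).

```bash
cat >> h.py <<'E'
def fit_cradle():
    pass
E
python3 - <<'E'
from h import *
c=dict(np.load('top1.npz'))
P=lambda a,b,z:pt(c,195+(a+.5)/3.8-.5,120+(b+.5)/3.8-.5,z)
q={'su':(89,237,.084),'sl':(92,300,.084),'mu':(303,213,.084),'ml':(305,284,.084),'post':(441,298,.11),
'bA':(560,361,.088),'bB':(737,160,.088),'a1':(545,347,.088),'a2':(575,375,.088),'fl_u':(330,182,.084),'fl_l':(347,308,.084),'stu':(82,218,.092),'stl':(88,322,.092),
'pipeL':(230,72,.075),'pipeR':(374,62,.075),'reed':(45,72,.098)}
r={k:P(*v) for k,v in q.items()}
for k in r: print(k,r[k].round(4))
print('L',np.linalg.norm(r['bA']-r['bB']))
s=(r['su']+r['sl'])/2; m=(r['mu']+r['ml'])/2
print('width',np.linalg.norm(r['su']-r['sl']),np.linalg.norm(r['mu']-r['ml']),'len',np.linalg.norm(s-m))
ex=(s-m)[:2];ex/=np.linalg.norm(ex); print('cradle yaw',np.arctan2(ex[1],ex[0]))
for nm,(u,v) in dict(mand=(471,232),st=(221,264)).items(): print(nm,pt(c,u,v,.09))
E
```

```text
su [0.6504 0.2112 0.084 ]
sl [0.6085 0.2091 0.084 ]
mu [0.6646 0.0688 0.084 ]
ml [0.6174 0.0677 0.084 ]
post [ 0.6052 -0.0233  0.11  ]
bA [ 0.5642 -0.1002  0.088 ]
bB [ 0.6957 -0.2191  0.088 ]
a1 [ 0.5736 -0.0905  0.088 ]
a2 [ 0.5549 -0.11    0.088 ]
fl_u [0.6851 0.0507 0.084 ]
fl_l [0.6011 0.04   0.084 ]
stu [0.6622 0.2138 0.092 ]
stl [0.5934 0.2096 0.092 ]
pipeL [0.7618 0.1186 0.075 ]
pipeR [0.7673 0.0216 0.075 ]
reed [0.7586 0.237  0.098 ]
L 0.17724222875635867
width 0.04201731233526919 0.04730124829636154 len 0.14232597504484973
cradle yaw 1.6520942021807503
mand [ 0.51732415 -0.41934259  0.09      ]
st [0.44520692 0.2017838  0.09      ]
```

Emit:
move_arm(
  motion=[
    [-0.5, -0.4, 0, 0, 0, 0.05],
    [-1, -0.8, 0, 0, 0, 0.11],
    [-1, -0.8, 0, 0, 0, 0.17],
    [-1, -0.8, 0, 0, 0, 0.23],
    [-1, -0.8, 0, 0, 0, 0.29],
    [-1, -0.8, 0, 0, 0, 0.3405],
    [-1, -0.8, 0, 0, 0, 0.3405],
  ],
  fingers=-1,
  newtons=5,
)

```text
time: 0.92
tool_pos: [0.2725, 0.3654, 0.2264]
tool_rot: [-3.141, 0.001, 1.653]
contact_force: [0.7, 1.5, -0.1]
opening: 0.0261
grip_force: 0.0
```

Emit:
move_arm(
  motion=[
    [-0.5, 0.2, 0, 0, 0, 0],
    [-1, 0.4, 0, 0, 0, 0],
  ],
)

```text
time: 1.18
tool_pos: [0.3207, 0.2683, 0.2264]
tool_rot: [-3.141, 0.0, 1.659]
contact_force: [0.7, -0.5, 0.6]
opening: 0.0063
grip_force: 0.0
```

Emit:
move_arm(
  motion=[
    [-0.5, 0.2, 0, 0, 0, 0],
    [-1, 0.4, 0, 0, 0, 0],
  ],
)

```text
time: 1.42
tool_pos: [0.369, 0.1712, 0.2267]
tool_rot: [3.141, -0.0, 1.657]
contact_force: [1.3, 0.6, 0.7]
opening: 0.0007
grip_force: 0.0
```

Emit:
move_arm(
  motion=[
    [-0.5, 0.2, 0, 0, 0, 0],
    [-1, 0.4, 0, 0, 0, 0],
  ],
)

```text
time: 1.68
tool_pos: [0.4171, 0.0747, 0.2267]
tool_rot: [3.141, -0.0, 1.656]
contact_force: [0.4, 0.2, -0.6]
opening: 0.0006
grip_force: 0.0
```

Emit:
move_arm(
  motion=[
    [-0.5, 0.2, 0, 0, 0, 0],
    [-1, 0.4, 0, 0, 0, 0],
  ],
)

```text
time: 1.92
tool_pos: [0.4651, -0.0218, 0.2266]
tool_rot: [-3.142, -0.0, 1.656]
contact_force: [0.7, 0.7, 0.3]
opening: 0.0005
grip_force: 0.0
```

Emit:
move_arm(
  motion=[
    [-0.5, 0.2, 0, 0, 0, 0],
    [-1, 0.4, 0.3, 0, 0, 0],
    [-1, 0.4, 0.6, 0, 0, 0],
    [-1, 0.4, 0.6, 0, 0, 0],
  ],
)

```text
time: 2.42
tool_pos: [0.511, -0.1163, 0.1643]
tool_rot: [-3.136, -0.003, 1.654]
contact_force: [0.5, 1.1, 0.0]
opening: 0.0003
grip_force: 0.0
```

```bash
cat >> h.py <<'E'
from scipy.spatial.transform import Rotation as Ro
def toolT():
    s=robot.observe();T=np.eye(4);T[:3,:3]=Ro.from_euler('xyz',s['tool_rot']).as_matrix();T[:3,3]=s['tool_pos'];return T
M=np.array([.6417,.0607]);yw=1.652
def cr(p): # world -> cradle frame
    d=np.asarray(p)[:2]-M;c,s=np.cos(yw),np.sin(yw);return np.array([c*d[0]+s*d[1],-s*d[0]+c*d[1]])
E
python3 - <<'E'
from h import *
T=toolT();print(cr(T[:3,3]))
w=cam('wrist','w1.png');np.savez('w1.npz',T=T@w['hand_eye'],**w)
c=cam('top'); cv2.imwrite('pics/t2.png',cv2.resize(cv2.convertScaleAbs(c['image'][120:245,195:405,::-1],alpha=1.4),None,fx=3.8,fy=3.8,interpolation=cv2.INTER_CUBIC))
E
```

```text
[-0.16582374  0.14463982]
```

View pics/w1.png

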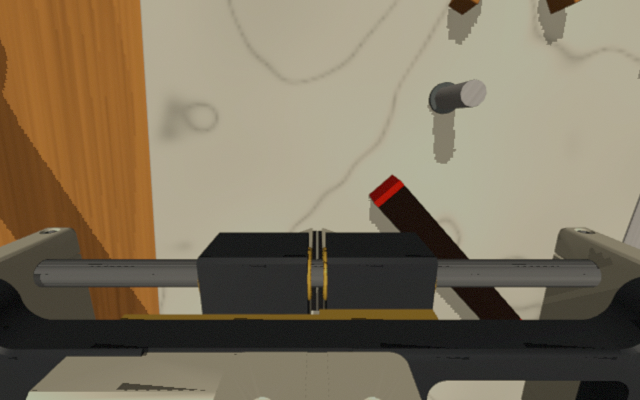

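The wrist view shows the blank's red end at about (370,190)-(393,177). The post foot is at (441,99) and its top at (474,93).

Run:
```python
from h import *
w=dict(np.load('w1.npz'));T=w['T']
print('cam',T[:3,3],cr(T[:3,3]))
for n,u,v in [('r',373,191),('r',392,180),('r',400,188),('r',384,202),('post',474,93),('foot',441,99),('blk',410,220),('blk',470,270)]:
    p=pt(w,u,v,None,T);print(n,p.round(4),cr(p).round(4))
# depth cloud of blank top
v,u=np.mgrid[150:330:2,340:540:2];u=u.ravel();v=v.ravel()
P=np.array([pt(w,a,b,None,T) for a,b in zip(u,v)]);m=(abs(P[:,2]-.088)<.006)
C=np.array([cr(p) for p in P[m]]);print(m.sum(),C.min(0),C.max(0),cv2.minAreaRect(C.astype(np.float32)*1000))
```

```text
cam [ 0.50610829 -0.04702978  0.32239706] [-0.09637634  0.14388335]
r [ 0.5596 -0.1047  0.063 ] [-0.1582  0.0952]
r [ 0.5716 -0.0911  0.0759] [-0.1456  0.0822]
r [ 0.5757 -0.0949  0.088 ] [-0.1497  0.0784]
r [ 0.5649 -0.1079  0.0864] [-0.1618  0.0902]
post [ 0.6076 -0.022   0.1116] [-0.0796  0.0407]
foot [ 0.5992 -0.0244  0.0783] [-0.0814  0.0493]
blk [ 0.5883 -0.1212  0.0873] [-0.177  0.068]
blk [ 0.5516 -0.0841  0.2466] [-0.137   0.1015]
1039 [-0.27073448 -0.03865803] [-0.14368539  0.09923753] ((-215.60464477539062, 30.418140411376953), (173.43601989746094, 27.89387321472168), 43.03203582763672)
```

Emit:
move_arm(
  motion=[
    [-0.24, 0.2, 0.2, 0, 0, 0],
    [-0.24, 0.2, 0.6, 0, 0, 0],
    [-0.24, 0.2, 0.85, 0, 0, 0],
    [-0.24, 0.2, 0.96, 0, 0, 0],
    [-0.24, 0.2, 0.96, 0, 0, 0],
  ],
)

```text
time: 3.15
tool_pos: [0.535, -0.1385, 0.0715]
tool_rot: [3.141, 0.0, 1.653]
contact_force: [0.5, -0.4, -0.0]
opening: 0.0003
grip_force: 0.0
```

Emit:
move_arm(
  motion=[
    [0.02, 0.06, 0.04, 0, 0, 0],
    [0.03, 0.12, 0.04, 0, 0, 0],
    [0.04, 0.16, 0.04, 0, 0, 0],
    [0.08, 0.2, 0.04, 0, 0, 0],
    [0.12, 0.24, 0.04, 0, 0, 0],
    [0.17, 0.29, 0.04, 0, 0, 0],
    [0.21, 0.34, 0.04, 0, 0, 0],
    [0.25, 0.39, 0.04, 0, 0, 0],
    [0.28, 0.45, 0.04, 0, 0, 0],
    [0.31, 0.51, 0.04, 0, 0, 0],
  ],
)

```text
time: 4.4
tool_pos: [0.5831, -0.1034, 0.0666]
tool_rot: [-3.141, -0.0, 1.652]
contact_force: [-1.2, 0.4, 0.7]
opening: 0.0005
grip_force: 0.7
```

```bash
cat >> h.py <<'E'
def blank(n='top',save=None):
    T=toolT() if n=='wrist' else None
    c=cam(n,save);T=T@c['hand_eye'] if n=='wrist' else c['extrinsics']
    f=200/np.tan(np.radians(c['vfov'])/2);r=c['range_z']
    v,u=np.mgrid[0:400,0:640]
    d=np.stack([(u-c['cx'])/f*r,-(v-c['cy'])/f*r,-r],-1)
    P=d@T[:3,:3].T+T[:3,3]
    dark=c['image'].max(-1)<75
    m=(abs(P[...,2]-.088)<.007)&dark&(r>0)
    X=P[m][:,:2]-M;cs,sn=np.cos(yw),np.sin(yw)
    C=np.c_[cs*X[:,0]+sn*X[:,1],-sn*X[:,0]+cs*X[:,1]]
    C=C[(C[:,0]>-.36)&(C[:,0]<.14)&(abs(C[:,1])<.12)]
    # keep largest cluster via median-based line fit
    vx,vy,x0,y0=cv2.fitLine(C.astype(np.float32),cv2.DIST_HUBER,0,.01,.01).ravel()
    t=(C-[x0,y0])@[vx,vy]; o=abs((C-[x0,y0])@[-vy,vx])<.018
    t=t[o]; a=np.array([x0,y0])+np.outer(np.percentile(t,[1,99]),[vx,vy])
    print(n,len(C),'ends mm',(a*1000).round(1).tolist(),'len',np.ptp(np.percentile(t,[1,99]))*1000,'deg',np.degrees(np.arctan(vy/vx)))
E
python3 - <<'E'
from h import *
T=toolT();print(cr(T[:3,3]).round(4),T[2,3])
blank('top','t3.png');blank('wrist','w3.png')
E
```

```text
[-0.1588  0.0717] 0.06661045386357115
top 327 ends mm [[-289.5, -6.5], [-210.0, 0.9]] len 79.80127734106627 deg 5.2867045
wrist 2136 ends mm [[-246.8, -6.7], [-82.3, 60.7]] len 177.82520679646723 deg 22.27925
```

View pics/w3.png

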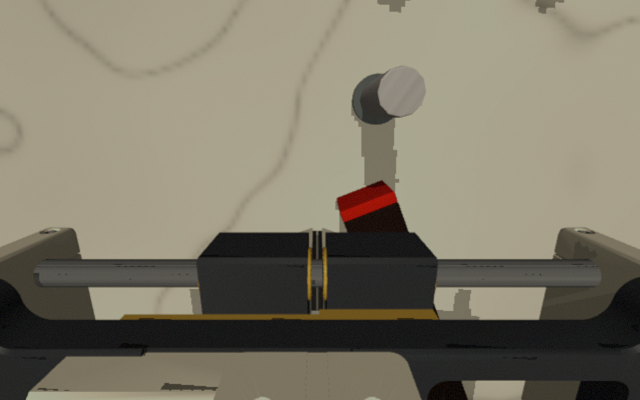

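Run:
```python
from h import *
im=cv2.imread('pics/t3.png')[120:245,235:445]
cv2.imwrite('pics/c3.png',cv2.resize(cv2.convertScaleAbs(im,alpha=1.4),None,fx=3.8,fy=3.8,interpolation=cv2.INTER_CUBIC))
```

```text
(no output)
```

View pics/c3.png

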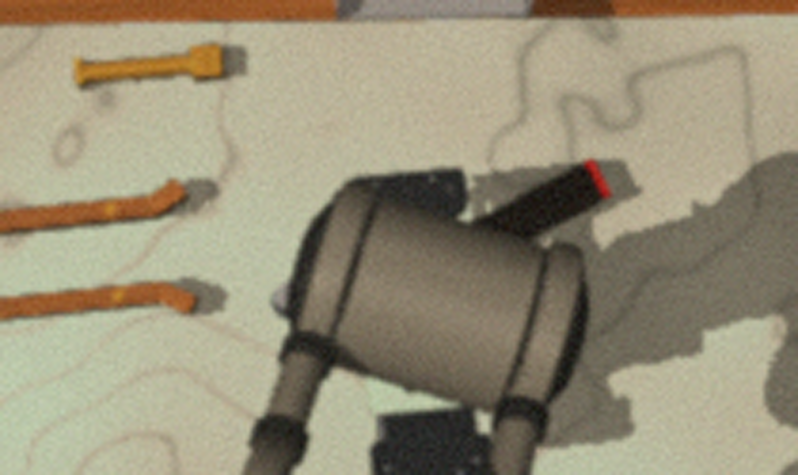

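The wrist view shows the near end's top edge at (344,220)-(397,200). In the top crop the far end is at (599,180).

Run:
```python
from h import *
c=dict(np.load('top1.npz'))
B=cr(pt(c,235+(598+.5)/3.8-.5,120+(179.5)/3.8-.5,.088))
w=dict(np.load('w1.npz'));T=toolT()@w['hand_eye']
a=[cr(pt(w,u,v,.088,T)) for u,v in((344,220),(397,200))];A=(a[0]+a[1])/2
print('B',B,'A',A,a,np.linalg.norm(a[0]-a[1]),'L',np.linalg.norm(A-B),'deg',np.degrees(np.arctan2(*(A-B)[::-1])),'c',(A+B)/2)
```

```text
B [-0.29050524 -0.0177829 ] A [-0.13118765  0.04578257] [array([-0.13617786,  0.0581856 ]), array([-0.12619744,  0.03337954])] 0.026738538062854398 L 0.17153035536746625 deg 21.751301391725384 c [-0.21084644  0.01399984]
```

Emit:
move_arm(
  motion=[
    [0.03, 0.05, 0, 0, 0, 0],
    [0.05, 0.1, 0, 0, 0, 0],
    [0.07, 0.15, 0, 0, 0, 0],
    [0.09, 0.2, 0, 0, 0, 0],
    [0.1, 0.25, 0, 0, 0, 0],
    [0.11, 0.3, 0, 0, 0, 0],
    [0.11, 0.34, 0, 0, 0, 0],
    [0.11, 0.37, 0, 0, 0, 0],
    [0.11, 0.37, 0, 0, 0, 0],
  ],
)

```text
time: 5.62
tool_pos: [0.6191, -0.0898, 0.0668]
tool_rot: [3.141, 0.0, 1.652]
contact_force: [-0.7, -0.4, 0.1]
opening: 0.0006
grip_force: 0.0
```

Run:
```python
from h import *
T=toolT();print(cr(T[:3,3]).round(4),T[2,3])
w=cam('wrist','w4.png');c=cam('top','t4.png')
a=w['image'][150:260,250:490,::-1];b=c['image'][140:220,320:440,::-1]
a=cv2.resize(a,(600,275));b=cv2.resize(cv2.convertScaleAbs(b,alpha=1.4),(480,320),interpolation=cv2.INTER_CUBIC)
o=np.zeros((595,600,3),np.uint8);o[:275]=a;o[275:,:480]=b;cv2.imwrite('pics/c4.png',o)
```

```text
[-0.1482  0.0347] 0.06675155866537294
```

View pics/c4.png

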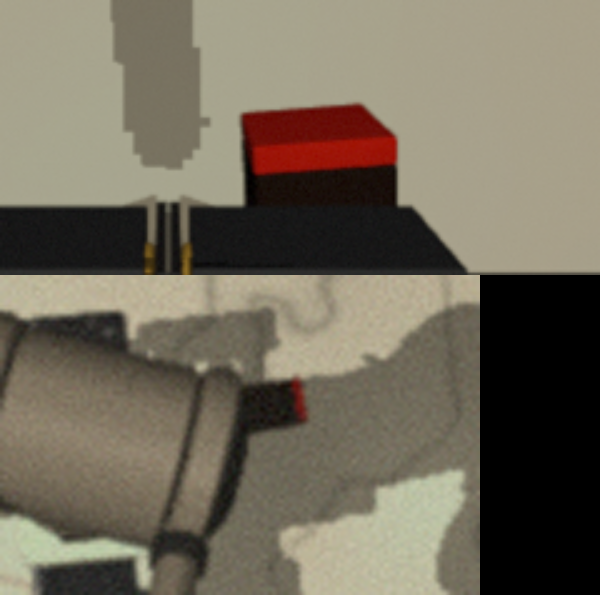

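The near end's top edge is at crop (250,147)-(395,137). The far end's mid is at crop (303,399).

Run:
```python
from h import *
c=dict(np.load('top1.npz'))
B=cr(pt(c,320+302/4,140+124/4,.088))
w=dict(np.load('w1.npz'));T=toolT()@w['hand_eye']
a=[cr(pt(w,250+u/2.5,150+v/2.5,.088,T)) for u,v in((249,147),(396,137))];A=(a[0]+a[1])/2
print('B',B,'A',A,a,np.linalg.norm(a[0]-a[1]),'L',np.linalg.norm(A-B),'deg',np.degrees(np.arctan2(*(A-B)[::-1])),'c',(A+B)/2)
d=a[0]-a[1];print(np.degrees(np.arctan2(-d[0],d[1])))
```

```text
B [-0.29813958 -0.00624952] A [-0.11914969  0.00531891] [array([-0.12013635,  0.01926092]), array([-0.11816302, -0.0086231 ])] 0.02795376015803721 L 0.1793633474111204 deg 3.697984128153314 c [-0.20864463 -0.00046531]
4.0480348500215495
```

Emit:
move_arm(
  motion=[
    [0, 0.02, 0, 0, 0, 0],
    [0, 0.04, 0, 0, 0, 0],
    [0, 0.04, 0, 0, 0, 0],
    [0, -0.1, 0, 0, 0, 0],
    [0, -0.25, 0, 0, 0, 0],
    [0, -0.25, -0.3, 0, 0, 0],
    [0, -0.25, -0.7, 0, 0, 0],
    [-0.4, -0.1, -0.8, 0, 0, 0],
    [-0.8, 0.1, -0.8, 0, 0, 0],
    [-1, 0.3, -0.8, 0, 0, 0],
    [-1, 0.38, -0.8, 0, 0, 0],
    [-1, 0.38, -0.8, 0, 0, 0],
  ],
)

```text
time: 7.22
tool_pos: [0.6647, -0.1854, 0.1462]
tool_rot: [-3.141, -0.001, 1.653]
contact_force: [-0.3, 0.2, -0.4]
opening: 0.0005
grip_force: 0.0
```

Emit:
move_arm(
  motion=[
    [-0.4, 0, 0, 0, 0, 0],
    [-0.85, 0, 0, 0, 0, 0],
    [-0.85, 0, 0, 0, 0, 0],
  ],
)

```text
time: 7.6
tool_pos: [0.6708, -0.2732, 0.1465]
tool_rot: [-3.141, 0.0, 1.649]
contact_force: [1.1, 0.2, -0.3]
opening: 0.0003
grip_force: 0.0
```

Run:
```python
from h import *
T=toolT();print(cr(T[:3,3]).round(4),T[:3,3])
w=cam('wrist','w5.png');c=cam('top','t5.png')
a=w['image'][:300,200:520,::-1];b=c['image'][140:220,280:440,::-1]
b=cv2.resize(cv2.convertScaleAbs(b,alpha=1.4),(480,240),interpolation=cv2.INTER_CUBIC)
o=np.zeros((540,480,3),np.uint8);o[:300,:320]=a;o[300:]=b;cv2.imwrite('pics/c5.png',o)
```

```text
[-0.3352 -0.0019] [ 0.67082768 -0.27321324  0.1464697 ]
```

View pics/c5.png

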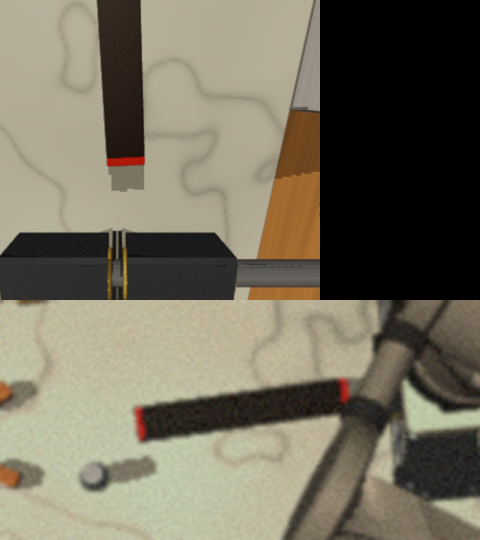

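The blank now lies clear of the post and nearly on the cradle line. Its end edge is at wrist (307,166)-(344,164).

Run:
```python
from h import *
w=dict(np.load('w1.npz'));T=toolT()@w['hand_eye'];c=dict(np.load('top1.npz'))
print('B',[cr(pt(w,u,v,.088,T)).round(4) for u,v in((307,166),(344,164.5))],'upper',[cr(pt(w,u,v,.088,T)).round(4) for u,v in((297,0),(341,0))])
print('A',cr(pt(c,280+140/3,140+124/3,.088)), 'B',cr(pt(c,280+345/3,140+90/3,.088)))
```

```text
B [array([-0.2958,  0.0045]), array([-0.2947, -0.0224])] upper [array([-0.1898,  0.0099]), array([-0.1898, -0.018 ])]
A [-0.12378387  0.00351012] B [-0.2971504  -0.00887804]
```

Emit:
move_arm(
  motion=[
    [0, 0.07, 0.35, 0, 0, 0],
    [0, 0.07, 0.7, 0, 0, 0],
    [0, 0.07, 0.8, 0, 0, 0],
    [0.12, 0.07, 0.8, 0, 0, 0],
    [0.24, 0.07, 0.8, 0, 0, 0],
    [0.3, 0.07, 0.8, 0, 0, 0],
    [0.37, 0.07, 0.8, 0, 0, 0],
    [0.44, 0.07, 0.8, 0, 0, 0],
    [0.52, 0.06, 0.8, 0, 0, 0],
    [0.6, 0.06, 0.8, 0, 0, 0],
    [0.68, 0.05, 0.8, 0, 0, 0],
    [0.76, 0.05, 0.8, 0, 0, 0],
  ],
)

```text
time: 9.2
tool_pos: [0.6704, -0.1944, 0.0667]
tool_rot: [-3.142, -0.0, 1.652]
contact_force: [1.3, -1.8, 1.8]
opening: 0.0006
grip_force: 1.2
```

Run:
```python
from h import *
T=toolT();print(cr(T[:3,3]).round(4),T[:3,3])
w=cam('wrist','w6.png');c=cam('top','t6.png')
a=w['image'][:300,100:540,::-1];b=c['image'][150:220,240:400,::-1]
b=cv2.resize(cv2.convertScaleAbs(b,alpha=1.4),(640,280),interpolation=cv2.INTER_CUBIC)
o=np.zeros((580,640,3),np.uint8);o[:300,:440]=a;o[300:]=b;cv2.imwrite('pics/c6.png',o)
```

```text
[-0.2566 -0.0079] [ 0.67038234 -0.19441231  0.06670988]
```

View pics/c6.png

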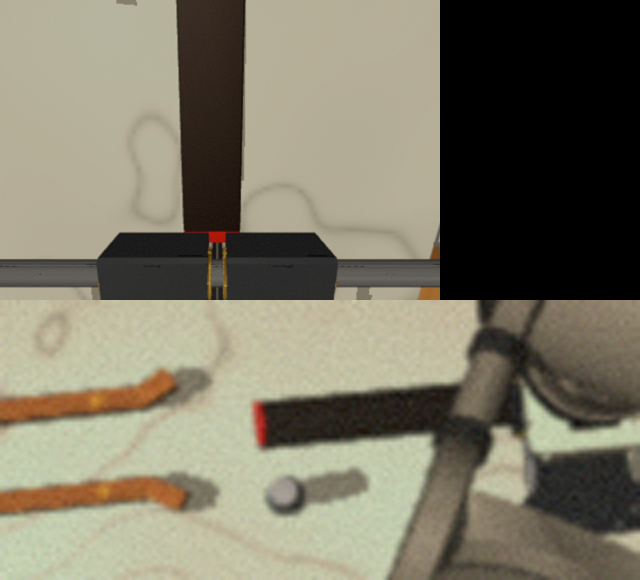

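Emit:
move_arm(
  motion=[
    [0.08, 0, 0, 0, 0, 0],
    [0.16, -0.01, 0, 0, 0, 0],
    [0.24, -0.01, 0, 0, 0, 0],
    [0.32, -0.02, 0, 0, 0, 0],
    [0.4, -0.02, 0, 0, 0, 0],
    [0.48, -0.03, 0, 0, 0, 0],
    [0.56, -0.03, 0, 0, 0, 0],
    [0.64, -0.04, 0, 0, 0, 0],
    [0.72, -0.04, 0, 0, 0, 0],
    [0.8, -0.05, 0, 0, 0, 0],
    [0.88, -0.05, 0, 0, 0, 0],
    [0.96, -0.05, 0, 0, 0, 0],
  ],
)

```text
time: 10.8
tool_pos: [0.6577, -0.0991, 0.0668]
tool_rot: [3.141, -0.0, 1.652]
contact_force: [-0.1, -0.5, -0.6]
opening: 0.0006
grip_force: 0.5
```

Run:
```python
from h import *
T=toolT();print(cr(T[:3,3]).round(4),T[:3,3])
w=cam('wrist','w7.png');c=cam('top','t7.png')
a=w['image'][:300,100:540,::-1];b=c['image'][150:220,200:360,::-1]
b=cv2.resize(cv2.convertScaleAbs(b,alpha=1.4),(640,280),interpolation=cv2.INTER_CUBIC)
o=np.zeros((580,640,3),np.uint8);o[:300,:440]=a;o[300:]=b;cv2.imwrite('pics/c7.png',o)
```

```text
[-0.1606 -0.003 ] [ 0.65771625 -0.09909898  0.06676497]
```

View pics/c7.png

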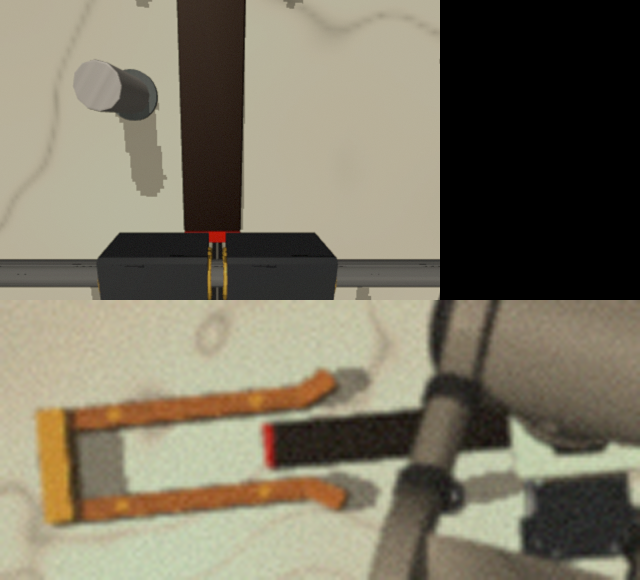

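Emit:
move_arm(
  motion=[
    [0.08, 0, 0, 0, 0, 0],
    [0.16, 0, 0, 0, 0, 0],
    [0.24, 0, 0, 0, 0, 0],
    [0.32, 0, 0, 0, 0, 0],
    [0.4, 0, 0, 0, 0, 0],
    [0.48, 0, 0, 0, 0, 0],
    [0.56, 0, 0, 0, 0, 0],
    [0.64, 0, 0, 0, 0, 0],
    [0.72, 0, 0, 0, 0, 0],
    [0.8, 0, 0, 0, 0, 0],
    [0.88, 0, 0, 0, 0, 0],
    [0.96, 0, 0, 0, 0, 0],
  ],
)

```text
time: 12.4
tool_pos: [0.6499, -0.0035, 0.0668]
tool_rot: [3.141, 0.0, 1.652]
contact_force: [-0.0, -2.9, 2.4]
opening: 0.0007
grip_force: 1.3
```

Emit:
move_arm(
  motion=[
    [0.04, 0, 0, 0, 0, 0],
    [0.08, 0, 0, 0, 0, 0],
    [0.11, 0, 0, 0, 0, 0],
    [0.14, 0, 0, 0, 0, 0],
    [0.16, 0, 0, 0, 0, 0],
    [0.18, 0, 0, 0, 0, 0],
    [0.2, 0, 0, 0, 0, 0],
  ],
)

```text
time: 13.28
tool_pos: [0.6483, 0.016, 0.0668]
tool_rot: [3.141, -0.0, 1.652]
contact_force: [-0.5, -3.0, 2.2]
opening: 0.0003
grip_force: 1.3
```

Run:
```python
from h import *
T=toolT();print(cr(T[:3,3]).round(4),T[:3,3])
c=cam('top','t8.png')
b=c['image'][150:220,190:350,::-1]
cv2.imwrite('pics/c8.png',cv2.resize(cv2.convertScaleAbs(b,alpha=1.4),(800,350),interpolation=cv2.INTER_CUBIC))
```

```text
[-0.0451 -0.003 ] [0.64833302 0.01601721 0.06675323]
```

View pics/c8.png

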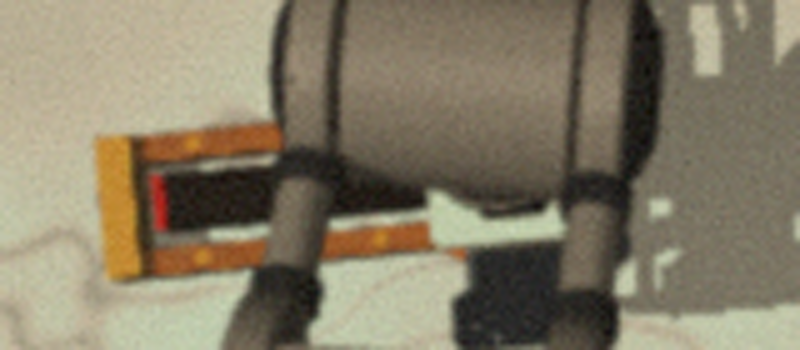

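The blank is in the bay, with a gap of roughly 5 mm left before the stop. I'll creep forward while watching the force.

Emit:
move_arm(
  motion=[
    [0.01, 0, 0, 0, 0, 0],
    [0.02, 0, 0, 0, 0, 0],
    [0.03, 0, 0, 0, 0, 0],
    [0.04, 0, 0, 0, 0, 0],
    [0.04, 0, 0, 0, 0, 0],
  ],
)

```text
time: 13.95
tool_pos: [0.648, 0.0202, 0.0667]
tool_rot: [-3.142, -0.0, 1.652]
contact_force: [0.2, -0.8, 1.7]
opening: 0.0004
grip_force: 0.8
```

Emit:
move_arm(
  motion=[
    [0.01, 0, 0, 0, 0, 0],
    [0.02, 0, 0, 0, 0, 0],
    [0.02, 0, 0, 0, 0, 0],
  ],
)

```text
time: 14.32
tool_pos: [0.6477, 0.0222, 0.0666]
tool_rot: [-3.141, -0.0, 1.652]
contact_force: [0.2, -1.9, 0.9]
opening: 0.0004
grip_force: 0.6
```

Emit:
move_arm(
  motion=[
    [0.01, 0, 0, 0, 0, 0],
    [0.015, 0, 0, 0, 0, 0],
    [0.015, 0, 0, 0, 0, 0],
  ],
)

```text
time: 14.7
tool_pos: [0.6476, 0.0236, 0.0666]
tool_rot: [-3.141, -0.0, 1.652]
contact_force: [-0.1, -1.0, 0.2]
opening: 0.0006
grip_force: 0.6
```

Run:
```python
from h import *
c=dict(np.load('top1.npz')); d=cam('top','t9.png')
im=cv2.convertScaleAbs(d['image'][165:220,205:250,::-1],alpha=1.4)
cv2.imwrite('pics/c9.png',cv2.resize(im,None,fx=10,fy=10,interpolation=cv2.INTER_CUBIC))
T=toolT();print(cr(T[:3,3]).round(4))
```

```text
[-0.0374 -0.0029]
```

View pics/c9.png

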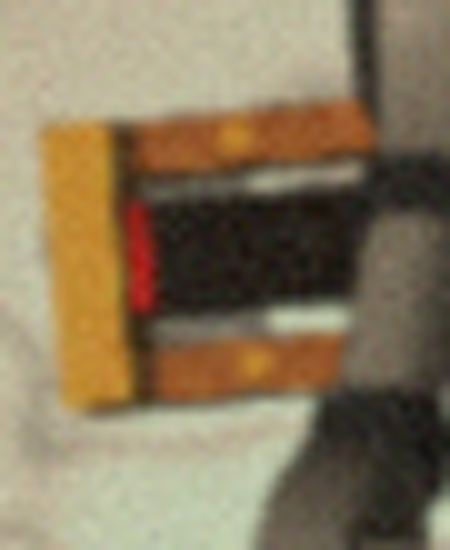

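The end is now within about 2 mm of the stop. I'll press on in small steps until the force rises. That was my last view: I've looked at 11 pictures, one over the limit of 10.

Emit:
move_arm(
  motion=[
    [0.007, 0, 0, 0, 0, 0],
    [0.015, 0, 0, 0, 0, 0],
    [0.015, 0, 0, 0, 0, 0],
  ],
)

```text
time: 15.12
tool_pos: [0.6477, 0.0242, 0.0667]
tool_rot: [3.142, 0.001, 1.652]
contact_force: [1.5, -5.0, -0.4]
opening: 0.0009
grip_force: 2.4
```

Emit:
move_arm(
  motion=[
    [0.005, 0, 0, 0, 0, 0],
    [0.01, 0, 0, 0, 0, 0],
    [0.01, 0, 0, 0, 0, 0],
  ],
)

```text
time: 15.5
tool_pos: [0.6478, 0.0242, 0.0667]
tool_rot: [3.141, 0.002, 1.652]
contact_force: [0.5, -8.8, -0.8]
opening: 0.0006
grip_force: 4.1
```

The tool has stopped advancing and the force is rising, so the blank's end is against the stop. I'll back off and lift clear.

Emit:
move_arm(
  motion=[
    [-0.05, 0, 0, 0, 0, 0],
    [-0.15, 0, 0, 0, 0, 0],
    [-0.3, 0, 0, 0, 0, 0],
    [-0.3, 0, -0.4, 0, 0, 0],
    [-0.3, 0, -0.8, 0, 0, 0],
    [-0.3, 0, -0.8, 0, 0, 0],
    [-0.3, 0, -0.8, 0, 0, 0],
  ],
)

```text
time: 16.38
tool_pos: [0.6495, -0.0044, 0.1462]
tool_rot: [-3.141, -0.0, 1.652]
contact_force: [-0.4, 0.4, -0.0]
opening: 0.0005
grip_force: 0.0
```

Run:
```python
from h import *
T=toolT();w=cam('wrist');T=T@w['hand_eye']
f=200/np.tan(np.radians(w['vfov'])/2)
im=w['image'].astype(int);red=(im[...,0]>110)&(im[...,1]<45)&(im[...,2]<45)
v,u=np.nonzero(red);C=np.array([cr(pt(w,a,b,.088,T)) for a,b in zip(u,v)])
print(len(C),C.min(0),C.max(0),C.mean(0))
```

```text
286 [-0.02563361 -0.01349783] [-0.02058653  0.01178448] [-0.02308815 -0.00085881]
```

```bash
python3 -c "
from cell import robot
print(robot.hand_in())"
```

```text
the job is handed in; nothing more can be done
None
```

The blank was pushed past the post and into the cradle until the force showed its end against the brass stop, then handed in at about 16 s with the arm clear; no verdict came back, and I viewed 11 pictures, one over the limit of 10.

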